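# Tip a freshly painted column out of its caddy into the storage box

### The job

Take the lid off the grey storage box and lay it in the middle of the pink sheet; then lift the wooden caddy by its orange handle and, with its open mouth low over the box, tip it mouth-down to about 40 degrees (never beyond 50) and hold it so for a second while the blue column rolls out into the box. Bring the caddy level again, set it back squarely on its green-topped stand, and put the lid back on the box so that it sits fully down. The column's paint is fresh, so never touch it with the gripper, and do not disturb the other things on the bench.

Things in the scene. Friction and masses are not known exactly. Their poses are not given: they have to be found in the camera images.
- box: Fixed grey open box, outside 180 (its x) x 200 (its y) x 65 mm high, walls and floor 5 mm. Origin: centre of its underside, on the bench. z up. Its -x side faces the robot, within about 17 degrees. At the start the lid sits on it, lid x, y along box x, y.
- lid_grip (a point): Centre of the black upright plate handle of the loose white lid (0.25 kg): 12 mm thick (lid's x), 90 long (y), 45 high. Lid plate 184 (x) x 204 (y) x 6 mm, underside 31 mm below this point; cleats under it, down to 41 mm below this point, drop inside the box walls with 9 mm spare each side. Seated, this point is 96 mm above the box's underside; on the sheet, 41 mm above the sheet.
- mat_top (a point): Centre of the top face of the fixed pink sheet, 210 (x) x 200 (y) mm and 4 mm thick, where the lid is laid. It lies on one side of the box, the caddy's stand on the other; which is which varies.
- dock_top (a point): Centre of the top face of the caddy's fixed stand, a plywood block with a green top, 150 (x) x 180 (y) mm, top 20 mm above the bench. The caddy starts on it, axes along the stand's within a few degrees, centre within about 5 mm.
- caddy_grip (a point): Centre of the orange upright plate handle of the loose wooden caddy (0.35 kg): 12 mm thick (caddy's x), 130 long (y), 42 high, above the column. This point is 95 mm above the caddy's flat underside, over its middle. Caddy 100 (x) x 142 (y) x 115 mm high; -x side, facing the robot within about 20 degrees, is the open mouth; +x side a 50 mm back wall; end walls at y = +-68 mm.
- caddy_mouth (a point): Middle of the top edge of the lip across the caddy's mouth: in the caddy's axes 55 mm to -x of the handle's centre and 80 mm below it. The lip ramps up at 25 degrees, so the column rolls out over it only when the caddy is tipped mouth-down beyond about 25 degrees.
- column: The freshly painted blue column, a solid cylinder 45 mm in diameter and 120 mm long, about 0.09 kg, lying along the caddy's y inside the caddy, under the handle (25 mm free between them). Origin: its centre; its y axis is its long axis.
- tape: Bystander: yellow roll of tape, 90 mm across, 25 mm high, lying flat. Origin: centre of its underside.
- cube1: Bystander: dark blue 60 mm cube. Origin: centre of its underside.
- cube2: Bystander: light blue 60 mm cube. Origin: centre of its underside.
- pot: Bystander: paint jar with blue cap, 66 mm across, 75 mm high. Origin: centre of its underside.
- gluegun: Bystander: orange and black glue gun lying flat, barrel about 180 mm along its x, grip 115 mm to its +y, 45 mm high. Origin: under the barrel.
- ruler: Bystander: flat aluminium rule 30 (x) x 250 (y) x 4 mm. Origin: centre of its underside.
Not all that is in view belongs to the job. Of the things like the part that bears caddy_grip, leave any that is black; of the rest the smaller one is meant.

How it is judged:
By the outcome, as a careful person would: the job done as asked, in the order asked, and still so for the second after the job is handed in, with the robot touching nothing.
It also fails if it takes over 72 s, if anything falls off the work surface, if the arm or the gripper's body presses on something with over 40 N, if the wrist force passes 120 N, or if a joint passes its speed limit or range.

### The arm

A 6-joint arm with a two-finger parallel gripper is mounted at the origin on the work surface. World frame = base frame: x ahead of the robot, y to its left, z up, the work surface at z = 0. Lengths are in m, angles in rad, forces in N, time in s.
With the tool pointing down it reaches from about 0.3 to 0.85 m from the base axis. Payload 5.4 kg.
Tool frame: the origin (TCP) lies on the centre line of the jaws, within the pads' length; the fingertips stand 17 mm ahead of it and the grasp point (between the pads) lies 2 mm behind it; z points along the fingers, y is the line along which they close (so a half turn about z gives the same grasp; the last joint's range is limited). The gripper opens to 85 mm and grips with 20 to 120 N. Pads are 22 mm wide; open, the fingers measure 114 mm over their backs; the gripper's body (76 mm by 85 mm) begins 54 mm behind the grasp point. The pads swing forward as they close: fully open they stand 13 mm farther back than shut.
Start: joints at [-1.526, 0.158, 1.597, -0, 1.386, -0.21], TCP at [0.145, -0.556, 0.248] pointing down, gripper open.
Joint ranges: [-2.91, 2.91], [-0.94, 2.29], [0.18, 2.7], [-1.29, 4.43], [0.17, 2.64], [-3, 3]. Speed limits (rad/s): [2.57, 2.57, 3.14, 3.14, 3.14, 3.14].

### API

Orientations are given as a unit quaternion [w, x, y, z].
In Python, from station import env gives the robot as it stands. Calls block until the motion is done:
- env.goto(position, orientation): joint-space move of the TCP to a pose.
- env.line_to(position, orientation=None, feed=0.15, max_force=None): straight line of the TCP; orientation=None keeps the orientation; feed is the mean speed in m/s. With max_force (N) it stops when the force on the tool has changed by that much, and returns True; else False.
- env.set_joints(angles): joint-space move.
- env.command_gripper(opening, force=None): finger opening in m; force is the grip in N (None keeps the last); returns when the fingers have stopped.
- env.sleep(seconds).
- env.inverse_kinematics(position, orientation): joint angles nearest the present ones, or None.
- env.get_state(): the state.
- env.snapshot(name): name is "scene" or "side" or "wrist"; returns (picture, depth): 420x560x3 uint8, red, green, blue; 420x560 float32, m along the optical axis (not along the pixel's ray), 0 where there is no reading.
- env.camera_model(name): a dict with "intrinsics" (3x3 intrinsics, pixels), "k1" (the pictures are not rectified: a ray, as slopes to the right and down, at radius r is drawn at 1 + k1 r^2 times it, then the intrinsics apply), "camera_from_world" (4x4, takes a point from world to camera coordinates). Camera axes: x right, y down, z forward; pixel columns grow to the right and rows downward; lengths in m; the calibration is good to about 2 mm. A picture is of the moment at which its call begins: read the wrist's pose just before it. camera_model takes no time and is no camera call; for the wrist camera it gives the pose at the moment of the call.
A pose or a line that the arm cannot do raises env.Unreachable and nothing moves.
- env.close_job(): hands the job in; it is judged then, once.
The state is a dict: "time": time; "joint_positions": joint angles; "joint_vel": joint speeds; "joint_torque": joint torques, N m; "position": TCP position; "tcp_rot": TCP orientation; "ft_force": force on the tool from outside, world axes, zero at the start; "wrist_torque": the same for the moment, N m; "finger_gap": finger opening in m; "grip_force": force on a finger pad.
Only numpy, scipy, OpenCV 4.12 (cv2) and the standard library are available. Lean on these libraries where they do the work, as an engineer would, in place of code of your own. Each camera call takes 0.05 s, during which the arm holds its last target. There are 200 camera calls.

## Working session

There is one attempt and no reset: what is moved stays moved. The work goes in short steps, each a Python script; the robot and the scene stay as the last script left them, time stands still between calls to the robot, and variables do not carry over. Pictures are saved under pics/ and viewed, at most 12 in all, crops included, and the job is handed in when it is done.

```bash
ls; mkdir -p pics; cat > h.py <<'E'
import numpy as np, cv2
from station import env
def snap(n,f=None):
    m=env.camera_model(n); p,d=env.snapshot(n)
    if f: cv2.imwrite('pics/'+f,p[:,:,::-1])
    return p,d,m
def rays(m,uv):
    uv=np.asarray(uv,float).reshape(-1,1,2); K=np.array(m["intrinsics"])
    return cv2.undistortPoints(uv,K,np.array([m["k1"],0,0,0.]))[:,0]
def world(m,uv,z):  # rays to plane z
    s=rays(m,uv); T=np.linalg.inv(np.array(m["camera_from_world"])); D=np.c_[s,np.ones(len(s))]@T[:3,:3].T
    o=T[:3,3]; return o+D*((z-o[2])/D[:,2])[:,None]
def cloud(m,d):
    v,u=np.nonzero(d>0); s=rays(m,np.c_[u,v]); z=d[v,u]
    T=np.linalg.inv(np.array(m["camera_from_world"])); P=np.c_[s*z[:,None],z]@T[:3,:3].T+T[:3,3]
    return P,u,v
E
python3 - <<'E'
from h import *
a=[snap(n) for n in("scene","side","wrist")]
cv2.imwrite('pics/a.png',a[0][0][:,:,::-1]);cv2.imwrite('pics/b.png',a[1][0][:,:,::-1])
for p,d,m in a: print(np.round(np.linalg.inv(m["camera_from_world"]),3),m["intrinsics"],m["k1"])
s=env.get_state();print(s)
E
```

```text
pics
[[-0.047  0.53  -0.847  1.491]
 [ 0.999  0.013 -0.047  0.18 ]
 [-0.014 -0.848 -0.53   0.718]
 [ 0.     0.     0.     1.   ]] [[413.84446553   0.         279.37813591]
 [  0.         413.84446553 210.46545343]
 [  0.           0.           1.        ]] 0.0195734175783144
[[-1.510e-01 -5.870e-01  7.960e-01 -7.220e-01]
 [-9.890e-01  9.000e-02 -1.210e-01  3.260e-01]
 [-1.000e-03 -8.050e-01 -5.940e-01  1.006e+00]
 [ 0.000e+00  0.000e+00  0.000e+00  1.000e+00]] [[537.58200372   0.         279.66119701]
 [  0.         537.58200372 207.46628844]
 [  0.           0.           1.        ]] -0.009486039851590708
[[ 0.251 -0.921 -0.296  0.22 ]
 [-0.968 -0.24  -0.075 -0.536]
 [-0.002  0.306 -0.952  0.374]
 [ 0.     0.     0.     1.   ]] [[362.63461806   0.         277.63117478]
 [  0.         362.63461806 212.01524697]
 [  0.           0.           1.        ]] -0.0454427562450092
{'time': 0.15, 'joint_positions': array([-1.52610232e+00,  1.58915316e-01,  1.59792361e+00, -4.49118341e-06,
        1.38620134e+00, -2.10093678e-01]), 'joint_vel': array([-0.00024154, -0.0006217 , -0.00418525, -0.0001579 ,  0.00074502,
       -0.00147677]), 'joint_torque': array([ 7.10290387e-04, -3.96375918e+01, -3.31786609e+01, -1.84412334e-04,
        5.40517329e-03, -1.10690780e-05]), 'position': array([ 0.14488506, -0.55600113,  0.24754656]), 'tcp_rot': array([-7.21512744e-04,  9.91896060e-01,  1.27049917e-01,  5.75906779e-05]), 'ft_force': array([-0.18728671,  0.36369242,  0.98164469]), 'wrist_torque': array([-0.01841845,  0.04901755,  0.04905501]), 'grip_force': 0.0, 'finger_gap': 0.08576675585468437}
```

View pics/a.png

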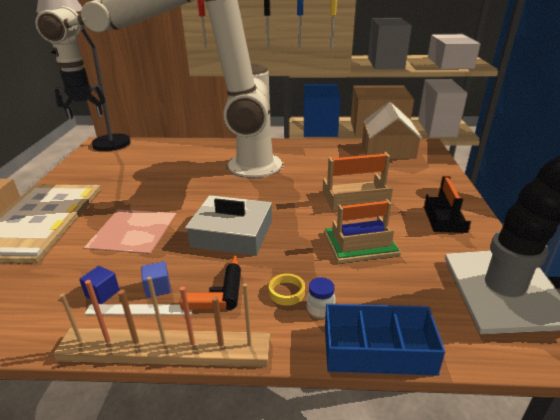

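View pics/b.png

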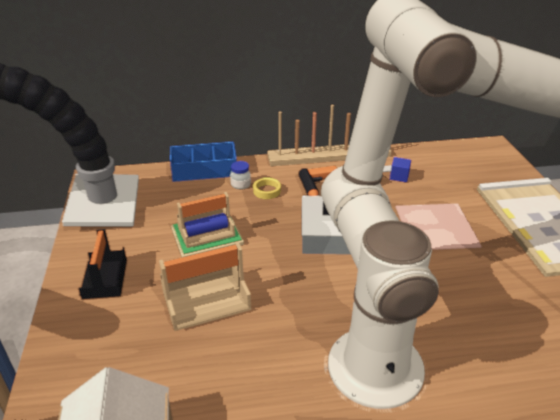

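The scene view shows the lidded grey box at (230,225), the pink sheet at (133,230) and the small caddy with the blue column on its green stand at (362,230). The larger decoy is at (358,180) and the black one at (447,205). The glue gun, tape and jar lie on the +x side of the box.

```bash
cat > m1.py <<'E'
from h import *
def rep(name,P):
    r=cv2.minAreaRect((P[:,:2]*1000).astype(np.float32)); print(name,len(P),'c',np.round(r[0],1),'sz',np.round(r[1],1),'ang',round(r[2],1),'z',np.round(np.percentile(P[:,2]*1000,[2,50,98]),1),'med',np.round(np.median(P,0)*1000,1))
def masks(n):
    p,d,m=snap(n); P,u,v=cloud(m,d); h=cv2.cvtColor(p,cv2.COLOR_RGB2HSV)[v,u].astype(int); H,S,V=h.T
    return p,m,P,u,v,H,S,V
if __name__=="__main__":
  for n,win in (("scene",{'pink':(85,200,180,255),'green':(320,225,400,260),'orange':(335,198,395,224),'lid':(185,195,275,240),'handle':(210,195,248,218),'column':(335,215,392,240)}),
              ("side",{'pink':(380,200,480,250),'green':(168,215,245,255),'orange':(172,193,235,220),'column':(180,210,232,242)})):
    p,m,P,u,v,H,S,V=masks(n)
    for k,(a,b,c,e) in win.items():
        w=(u>=a)&(u<c)&(v>=b)&(v<e)
        if k=='pink': q=w&((H<12)|(H>165))&(S>40)&(S<140)&(V>150)
        if k=='green': q=w&(H>45)&(H<80)&(S>120)
        if k=='orange': q=w&(H<12)&(S>180)&(V>120)
        if k=='lid': q=w&(abs(P[:,2]-.071)<.006)&(S<40)
        if k=='handle': q=w&(V<50)
        if k=='column': q=w&(H>105)&(H<130)&(S>150)
        print(n,end=' ')
        if q.sum()>5: rep(k,P[q])
        else: print(k,q.sum())
E
python3 m1.py
```

```text
scene pink 2418 c [ 464.7 -331.7] sz [212.4 222.9] ang 86.5 z [0.2 3.6 6.7] med [ 477.9 -331.9    3.6]
scene green 445 c [523.7 357.8] sz [140.4 171.3] ang 11.9 z [17.  19.6 22.7] med [573.1 340.8  19.6]
scene orange 183 c [429.4 369. ] sz [120.3 240.2] ang 83.1 z [ 25.4 133.4 136.5] med [521.2 359.8 133.4]
scene lid 20 c [519.7 -52.8] sz [217.7 129.2] ang 57.2 z [65.8 75.2 76.8] med [482.  -29.3  75.2]
scene handle 376 c [482. -21.] sz [86.3 12.3] ang 80.6 z [ 73.9  96.4 116. ] med [482.7 -20.   96.4]
scene column 368 c [527.  357.6] sz [ 27.3 117.6] ang 14.2 z [54.3 64.3 70.9] med [529.2 358.2  64.3]
side pink 2459 c [ 268.9 -250.6] sz [249.1 691.2] ang 68.0 z [-2.7  2.4  8. ] med [ 470.4 -344.2    2.4]
side green 177 c [476.3 372. ] sz [197.8 106.7] ang 66.8 z [13.8 18.5 23.9] med [461.7 365.8  18.5]
side orange 55 c [512.2 353.2] sz [ 12.8 113.9] ang 14.1 z [103.1 119.5 128.3] med [510.8 359.2 119.5]
side column 255 c [501.8 351.6] sz [ 30.5 112. ] ang 13.5 z [40.2 52.9 71.7] med [497.5 356.7  52.9]
```

```bash
cat >> h.py <<'E'
from scipy.spatial.transform import Rotation as Ro
def q(yaw,tilt=0):  # yaw, tilt in degrees; tool x=object y, tool y=object x, tool z=-object z
    R=Ro.from_euler('z',yaw,degrees=True)*Ro.from_euler('y',-tilt,degrees=True)*Ro.from_matrix(np.array([[0,1,0],[1,0,0],[0,0,-1.]]))
    return R.as_quat()[[3,0,1,2]]
def rect(m,mask,z,name):
    c,_=cv2.findContours(mask.astype(np.uint8),cv2.RETR_EXTERNAL,cv2.CHAIN_APPROX_NONE); c=max(c,key=cv2.contourArea)
    W=world(m,c[:,0],z)[:,:2]*1000
    r=cv2.minAreaRect(W.astype(np.float32)); a=(r[2]+45)%90-45
    print(name,'c',np.round(r[0],1),'sz',np.round(r[1],1),'yaw',round(a,1),'pix',c[:,0].min(0),c[:,0].max(0)); return np.array(r[0]),a
E
python3 - <<'E'
from h import *
env.goto([.465,-.29,.28],q(-3.5)); w1=snap('wrist','w1.png')
env.goto([.482,-.021,.26],q(-9.4)); w2=snap('wrist','w2.png')
import pickle; pickle.dump((w1,w2),open('w.pkl','wb'))
s=snap('scene'); P,u,v=cloud(s[2],s[1]); k=(abs(P[:,0]-.37)<.12)&(abs(P[:,1]-.37)<.12)&(P[:,2]>.1); print('decoy',np.percentile(P[k],[1,99],axis=0))
for n,w,z in(('w1',w1,.004),('w2',w2,.071)):
    h=cv2.cvtColor(w[0],cv2.COLOR_RGB2HSV).astype(int);H,S,V=np.moveaxis(h,2,0)
    if n=='w1': rect(w[2],((H<10)|(H>165))&(S>30)&(S<135)&(V>150),.004,'mat')
    else: rect(w[2],(S<40)&(V>150),.071,'lid')
cv2.imwrite('pics/w12.png',np.hstack([cv2.resize(x[0],(400,300)) for x in(w1,w2)])[:,:,::-1]); print(env.get_state()['time'])
E
```

```text
decoy [[0.25046258 0.2727208  0.10082373]
 [0.29942681 0.46629068 0.15830399]]
mat c [ 419.7 -392.9] sz [ 63.8 132.9] yaw -5.1 pix [192 230] [302 279]
lid c [ 733.  -105.1] sz [ 5.9 19.4] yaw 4.2 pix [549 221] [555 239]
2.9917
```

View pics/w12.png

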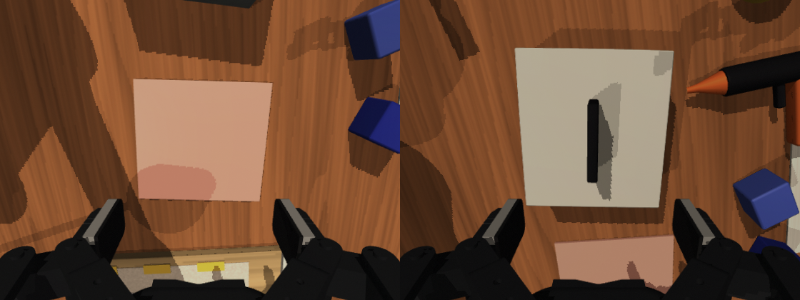

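Left: the pink sheet spans about (188..378, 112..280) px at full scale. Right: the cream lid spans about (161..382, 70..290) with its black handle at about (270,196). The glue-gun tip is close to the lid's +x side.

```bash
python3 - <<'E'
from h import *
import pickle; w1,w2=pickle.load(open('w.pkl','rb'))
def hsv(w): return cv2.cvtColor(w[0],cv2.COLOR_RGB2HSV).astype(int)
a=hsv(w1);b=hsv(w2)
print('mat',a[160,280],a[255,240],'wood',a[180,420],a[320,330],a[180,150],'lid',b[120,200],b[200,290],b[200,310],'wood',b[300,300],b[60,300],b[180,430],b[180,120])
R=w1[0].astype(int); 
for t in (0.5,.55,.6): # blue/red ratio
    rect(w1[2],(R[...,2]>t*R[...,0])&(R[...,0]>120),.004,'mat%.2f'%t)
R=w2[0].astype(int)
for t in (.6,.7,.75):
    rect(w2[2],(R[...,2]>t*R[...,0])&(R[...,0]>75),.071,'lid%.2f'%t)
P,u,v=cloud(w2[2],w2[1]);k=(P[:,2]>.105)&(P[:,2]<.13)&(abs(P[:,0]-.48)<.1)&(abs(P[:,1]+.02)<.1)
r=cv2.minAreaRect((P[k][:,:2]*1000).astype(np.float32));print('handle top',r,np.median(P[k],0))
m=np.zeros(w2[0].shape[:2]); m[120:270,240:300]=(w2[0][120:270,240:300].max(2)<32); rect(w2[2],m,.118,'htop')
print('box z lid',np.median(P[(abs(P[:,0]-.43)<.02)&(abs(P[:,1]+.02)<.05)],0))
E
```

```text
mat [ 11  97 202] [  8 118 190] wood [ 12 170 138] [ 12 171 139] [ 12 171 151] lid [ 20  46 178] [19 47 76] [ 19  45 176] wood [ 12 174  76] [ 11 172  98] [ 11 172 114] [ 12 172 129]
mat0.50 c [ 464.4 -328.8] sz [200.8 210.9] yaw -5.3 pix [186 110] [381 281]
mat0.55 c [ 464.5 -328.7] sz [199.9 210.5] yaw -5.2 pix [187 111] [380 281]
mat0.60 c [ 464.3 -328.4] sz [198.9 208.7] yaw -5.3 pix [187 111] [380 280]
lid0.60 c [474.5 -21.2] sz [203.9 183.6] yaw -10.6 pix [160  67] [383 290]
lid0.70 c [474.6 -21.1] sz [203.3 183.3] yaw -10.6 pix [161  67] [383 290]
lid0.75 c [474.7 -21. ] sz [202.7 183.1] yaw -10.5 pix [161  67] [383 290]
handle top ((474.8340148925781, -20.762191772460938), (88.62654113769531, 11.642313957214355), 79.75509643554688) [ 0.47531223 -0.01652947  0.11659062]
htop c [475.8 -17.9] sz [91.9 10.7] yaw -10.2 pix [263 139] [277 254]
box z lid [ 0.43007629 -0.00381096  0.30142955]
```

```bash
python3 - <<'E'
from h import *
b=q(-10.5); m=q(-5.3)
print(env.line_to([.4747,-.021,.099],b,feed=.15,max_force=15))
env.command_gripper(0.0,60); s=env.get_state(); print(s['finger_gap'],s['grip_force'],s['position'])
env.line_to([.4747,-.021,.17],feed=.12)
env.line_to([.4644,-.3287,.13],m,feed=.2)
print(env.line_to([.4644,-.3287,.0475],feed=.07,max_force=6)); s=env.get_state(); print(s['position'],s['ft_force'])
env.command_gripper(0.05); env.line_to([.4644,-.3287,.15],feed=.2)
env.goto([.4747,.03,.26],b); w=snap('wrist','w3.png')
import pickle; pickle.dump(w,open('w3.pkl','wb'))
env.goto([.515,.36,.26],q(14)); w=snap('wrist','w4.png'); pickle.dump(w,open('w4.pkl','wb'))
cv2.imwrite('pics/w34.png',np.hstack([cv2.resize(cv2.imread('pics/w%d.png'%i),(400,300)) for i in(3,4)])); print(env.get_state()['time'])
snap('scene','s2.png')
E
```

```text
False
0.011096239528907264 59.01288986206055 [ 0.47495223 -0.02106787  0.0992696 ]
True
[ 0.46406347 -0.32838747  0.04827854] [-0.06421005 -0.96018126  5.98226452]
12.3083
```

View pics/w34.png

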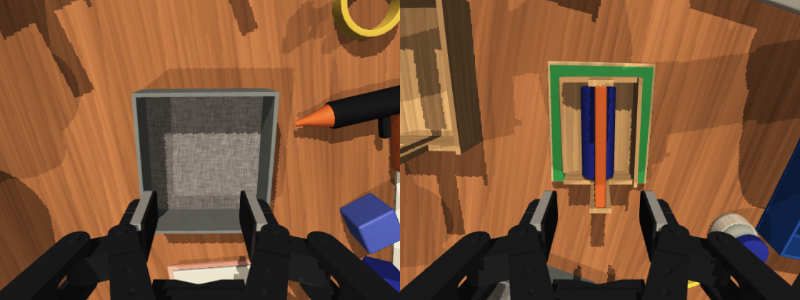

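View pics/s2.png

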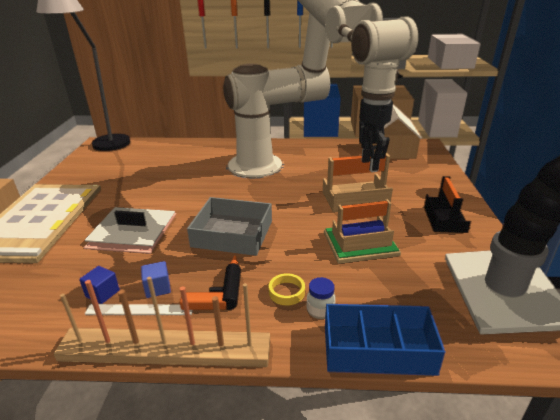

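The lid lies on the sheet. In w3 the open box spans about (187..390, 125..325) px. In w4 the caddy's orange handle is at about (280,205), with the column under it and the green stand around it.

```bash
python3 - <<'E'
from h import *
import pickle; w3=pickle.load(open('w3.pkl','rb'));w4=pickle.load(open('w4.pkl','rb'))
h=cv2.cvtColor(w3[0],cv2.COLOR_RGB2HSV).astype(int); k=np.zeros(h.shape[:2],bool); k[115:330,178:398]=(h[115:330,178:398,1]<80); k=cv2.morphologyEx(k.astype(np.uint8),cv2.MORPH_OPEN,np.ones((3,3)))
rect(w3[2],k,.065,'box')
k2=k.copy(); k2[262:]=0; rect(w3[2],k2,.065,'box upper')
h=cv2.cvtColor(w4[0],cv2.COLOR_RGB2HSV).astype(int);H,S,V=np.moveaxis(h,2,0)
g=(H>45)&(H<85)&(S>100); g[:60]=0;g[290:]=0; g[:,:190]=0; g[:,380:]=0; rect(w4[2],g,.02,'green')
P,u,v=cloud(w4[2],w4[1]); c=h[v,u]; o=(c[:,0]<14)&(c[:,1]>190)&(c[:,2]>90)&(P[:,2]>.125)&(P[:,2]<.15)&(abs(P[:,0]-.515)<.1)&(abs(P[:,1]-.36)<.1)
print(o.sum(),cv2.minAreaRect((P[o][:,:2]*1000).astype(np.float32)),np.median(P[o],0))
om=np.zeros(h.shape[:2]);om[v[o],u[o]]=1; rect(w4[2],om,.136,'handle top')
gp=(c[:,0]>45)&(c[:,0]<85)&(c[:,1]>100)&(abs(P[:,2]-.02)<.01); print('greencloud',gp.sum(),cv2.minAreaRect((P[gp][:,:2]*1000).astype(np.float32)))
cv2.imwrite('pics/crop.png',np.hstack([cv2.resize(w4[0][70:300,190:370],None,fx=2.5,fy=2.5)[:,:,::-1],cv2.cvtColor(cv2.resize((g*255).astype(np.uint8)[70:300,190:370],(340,575)),cv2.COLOR_GRAY2BGR)]))
E
```

```text
box c [474.5 -19.7] sz [208.6 229.2] yaw -10.6 pix [178 124] [397 329]
box upper c [480.2  18.9] sz [130.2 181.1] yaw -10.4 pix [184 124] [390 261]
green c [517.2 357.5] sz [139.9 170. ] yaw 12.4 pix [210  91] [354 255]
2642 ((517.1572875976562, 357.7200622558594), (11.061412811279297, 129.32522583007812), 13.613898277282715) [0.5152854  0.36505028 0.13560844]
handle top c [517.  358.3] sz [ 11.  128.3] yaw 13.6 pix [273 121] [289 290]
greencloud 5479 ((517.2323608398438, 356.4817810058594), (140.5324249267578, 171.9520263671875), 12.563255310058594)
```

View pics/crop.png

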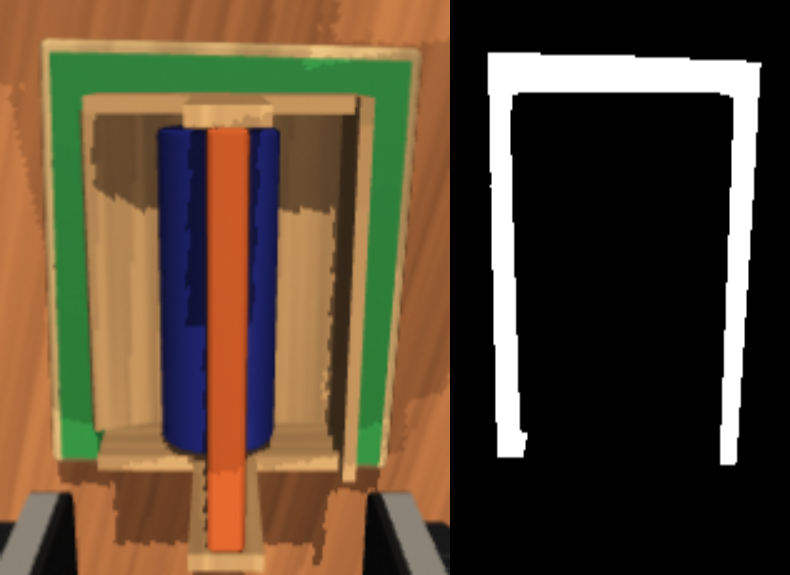

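```bash
cat >> h.py <<'E'
def grip_pose(p,yaw,tilt=0,off=.003): # TCP pose for handle centre p
    o=q(yaw,tilt); R=Ro.from_quat(o[[1,2,3,0]]).as_matrix(); return np.array(p)-R[:,2]*off, o
BOX=np.array([.4745,-.018]); BY=-10.5
def inbox(x,y,z): c=Ro.from_euler('z',BY,degrees=True).apply([x,y,0]); return np.array([BOX[0]+c[0],BOX[1]+c[1],z])
E
python3 - <<'E'
from h import *
env.command_gripper(.085)
p=[.517,.358,.115]
env.goto(*grip_pose([p[0],p[1],.22],13.6)); print(env.line_to(*grip_pose(p,13.6),feed=.12,max_force=15))
env.command_gripper(0,80); s=env.get_state(); print(s['finger_gap'],s['grip_force'],s['position'])
env.line_to(*grip_pose([p[0],p[1],.215],13.6),feed=.08); print(env.get_state()['ft_force'])
env.line_to(*grip_pose(inbox(.031,0,.215),BY),feed=.16); print(env.get_state()['time'])
env.line_to(*grip_pose(inbox(.031,0,.178),BY),feed=.08)
env.line_to(*grip_pose(inbox(.031,0,.178),BY,10),feed=.08); print(env.get_state()['time'])
snap('scene','s3.png'); snap('side','s3b.png')
cv2.imwrite('pics/s3c.png',np.hstack([cv2.resize(cv2.imread('pics/s3.png')[90:300,130:410],(400,300)),cv2.resize(cv2.imread('pics/s3b.png')[60:300,180:500],(400,300))]))
E
```

```text
False
0.011342063674594786 78.66196990013123 [0.51730798 0.35806899 0.11810643]
[ 0.39590335 -0.17673579 -5.02419086]
18.7
19.6333
```

View pics/s3c.png

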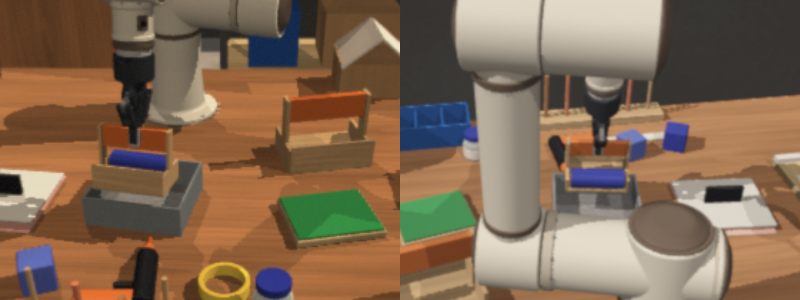

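The caddy hangs over the box, tipped about 10° with its mouth toward the robot and the column still inside (crop at 135,160). Next I'll tip it further in steps.

```bash
python3 - <<'E'
from h import *
for t in (20,25,28,31,34,37,40):
    env.line_to(*grip_pose(inbox(.031,0,.178),BY,t),feed=.08); 
    s=env.get_state(); print(t,round(s['time'],2),s['ft_force'].round(1))
    if t>=25: env.sleep(.25)
env.sleep(1.3); s=env.get_state(); print(s['time'],s['ft_force'],s['wrist_torque'])
snap('scene','s4.png'); snap('side','s4b.png')
cv2.imwrite('pics/s4c.png',np.hstack([cv2.resize(cv2.imread('pics/s4.png')[90:300,130:410],(400,300)),cv2.resize(cv2.imread('pics/s4b.png')[60:300,180:500],(400,300))]))
E
```

```text
20 20.06 [ 0.1  1.  -5. ]
25 20.31 [-0.  -0.7 -4.4]
28 20.81 [ 0.2  0.1 -5.1]
31 21.31 [-0.4 -0.2 -3.3]
34 21.81 [-0.1 -0.5 -4. ]
37 22.31 [ 0.9 -0.7 -3. ]
40 22.81 [ 0.6  0.  -3.8]
24.3583 [ 0.85879253  0.10273411 -4.03969709] [0.16701547 0.84492094 0.00523179]
```

View pics/s4c.png

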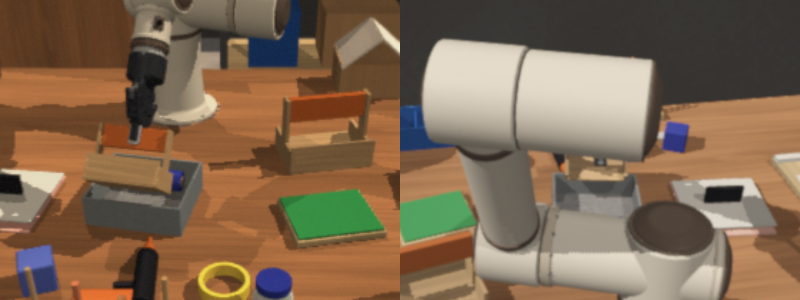

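The wrist load fell by about 0.9 N, the column's weight, and its blue end shows inside the box (crop at 175,180). Now I'll level the caddy and set it back on its stand.

```bash
python3 - <<'E'
from h import *
env.line_to(*grip_pose(inbox(.031,0,.20),BY,40),feed=.08)
for t in (25,10,0): env.line_to(*grip_pose(inbox(.031,0,.22),BY,t),feed=.08)
D=[.5172,.3575]
env.line_to(*grip_pose(D+[.21],12.4),feed=.18)
env.line_to(*grip_pose(D+[.125],12.4),feed=.12)
print(env.line_to(*grip_pose(D+[.1135],12.4),feed=.03,max_force=4)); s=env.get_state(); print(s['position'],s['ft_force'])
env.command_gripper(.06); env.line_to([D[0],D[1],.26],feed=.15)
w4=snap('wrist','w5.png'); snap('scene','s5.png'); print(env.get_state()['time'])
h=cv2.cvtColor(w4[0],cv2.COLOR_RGB2HSV).astype(int)
P,u,v=cloud(w4[2],w4[1]); c=h[v,u]; o=(c[:,0]<14)&(c[:,1]>190)&(c[:,2]>90)&(P[:,2]>.12)&(P[:,2]<.15)&(abs(P[:,0]-.515)<.1)&(abs(P[:,1]-.36)<.1)
print(cv2.minAreaRect((P[o][:,:2]*1000).astype(np.float32)),np.median(P[o],0))
cv2.imwrite('pics/s5c.png',np.hstack([cv2.resize(cv2.imread('pics/s5.png')[150:300,80:400],(400,300)),cv2.resize(w4[0],(400,300))[:,:,::-1]]))
E
```

```text
True
[0.51788142 0.35777587 0.11808992] [1.57463722 0.64787755 4.34246366]
31.2833
((517.4967651367188, 357.55780029296875), (11.573234558105469, 129.04776000976562), 12.116880416870117) [0.51569887 0.36420706 0.1355923 ]
```

View pics/s5c.png

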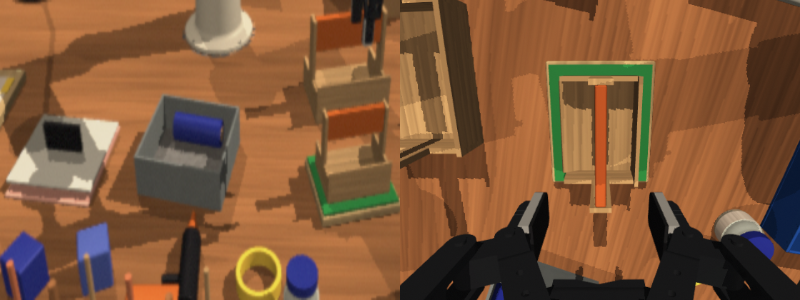

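The column lies in the box at (205,128) in the crop, and the caddy is back square on its stand. I'll take one look over the box before fetching the lid.

```bash
python3 - <<'E'
from h import *
env.goto([.474,-.07,.29],q(-10.5)); w=snap('wrist','w6.png'); print(env.get_state()['time'])
h=cv2.cvtColor(w[0],cv2.COLOR_RGB2HSV).astype(int)
P,u,v=cloud(w[2],w[1]); 
L=Ro.from_euler('z',10.5,degrees=True).apply((P-[.4745,-.018,0]))
r=(abs(L[:,0])<.12)&(abs(L[:,1])<.13)&(abs(P[:,2]-.065)<.006); print('rim',np.percentile(L[r]*1000,[.5,1,99,99.5],axis=0).round(1), cv2.minAreaRect((P[r][:,:2]*1000).astype(np.float32)))
c=h[v,u]; b=(c[:,0]>105)&(c[:,0]<130)&(c[:,1]>150)&(abs(L[:,0])<.1)&(abs(L[:,1])<.11); print('col',b.sum(),np.percentile(L[b]*1000,[1,50,99],axis=0).round(1))
y0=(w[0][...,2].astype(int)>.62*w[0][...,0])
k=np.zeros(y0.shape,np.uint8); s=np.c_[u,v][r]; x0,x1=s.min(0)-3,s.max(0)+3; k[x0[1]:x1[1],x0[0]:x1[0]]=y0[x0[1]:x1[1],x0[0]:x1[0]]; print(x0,x1); rect(w[2],cv2.morphologyEx(k,cv2.MORPH_OPEN,np.ones((3,3))),.065,'box')
E
```

```text
32.9167
rim [[ -91.2 -101.7   59.2]
 [ -91.  -101.4   59.3]
 [  89.    98.3   67.5]
 [  89.3   98.7   67.7]] ((473.1775817871094, -19.520828247070312), (201.22897338867188, 181.17210388183594), 79.92582702636719)
col 5060 [[-82.8 -58.5  31.2]
 [-59.8   3.3  47.9]
 [-41.6  57.3  51.8]]
[162  10] [372 232]
box c [473.2 -19.5] sz [200.2 180.9] yaw -10.2 pix [165  14] [369 228]
```

View pics/w6.png

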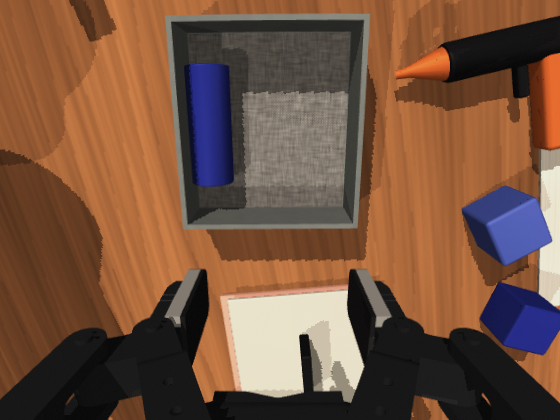

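The box rim spans (165..369, 14..228) px, centred at (473.2, -19.5) mm with yaw -10.2°. The column lies flat at (208,125), clear of the lid's cleats in height, and the lid is on the sheet.

```bash
python3 - <<'E'
from h import *
m=q(-5.3); b=q(-10.3); X=[.4735,-.0197]
env.command_gripper(.085)
env.goto([.4641,-.3284,.15],m); print(env.line_to([.4641,-.3284,.048],feed=.12,max_force=15))
env.command_gripper(0,60); s=env.get_state(); print(s['finger_gap'],s['position'])
env.line_to([.4641,-.3284,.18],feed=.12); env.line_to(X+[.17],b,feed=.18)
env.line_to(X+[.117],feed=.12)
print(env.line_to(X+[.097],feed=.03,max_force=8)); s=env.get_state(); print(s['position'],s['ft_force'])
env.command_gripper(.06); env.line_to(X+[.26],feed=.15)
w=snap('wrist','w7.png'); snap('scene','s7.png'); print(env.get_state()['time'])
R=w[0].astype(int); rect(w[2],(R[...,2]>.7*R[...,0])&(R[...,0]>75),.071,'lid')
P,u,v=cloud(w[2],w[1]); L=Ro.from_euler('z',10.3,degrees=True).apply(P-[.4735,-.0197,0])
for x in(-.07,.07):
  for y in(-.08,.08): k=(abs(L[:,0]-x)<.01)&(abs(L[:,1]-y)<.01)&(P[:,2]<.12); print(x,y,np.median(P[k,2]).round(4))
E
```

```text
False
0.011040630402644315 [ 0.46420887 -0.32856571  0.04821384]
True
[ 0.47341555 -0.01966645  0.09918364] [ 0.28671603 -0.11635312  3.42309677]
42.225
lid c [468.3 -38.9] sz [244.4 227.4] yaw -11.1 pix [165  68] [391 326]
-0.07 -0.08 0.0716
-0.07 0.08 0.0717
0.07 -0.08 0.0715
0.07 0.08 0.0717
```

View pics/s7.png

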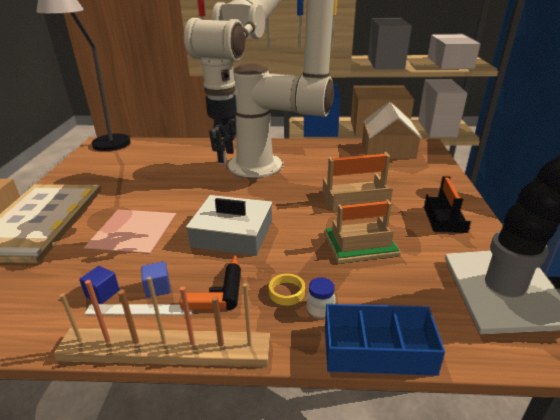

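The lid is seated at (230,222), with all four corners at about 71 mm. The caddy is on its stand at (362,230), and nothing else has moved.

```bash
python3 -c "
from station import env
print(env.close_job())"
```

```text
the job is handed in; nothing more can be done
None
```

The job is done and handed in at about 42 s of the 72 s limit: the column is in the box, the caddy is back square on its stand, the lid is fully seated, and the final scene view shows nothing else disturbed.

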